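# Find the fullest salt tin by heft and hold it over the dipping bowl

## Robot

A 7-joint arm with a two-finger parallel gripper is mounted at the origin on the work surface. World frame = base frame: x ahead of the robot, y to its left, z up, the work surface at z = 0. Lengths are in m, angles in degrees, forces in N, time in s.
With the tool pointing down it reaches from about 0.425 to 1.025 m from the base axis. Payload 9.4 kg.
Tool frame: the origin (TCP) lies midway between the tips of the shut fingers; the grasp point (between the pads) lies 19 mm behind it; z points along the fingers, y is the line along which they close (so a half turn about z gives the same grasp; the last joint's range is limited). The gripper opens to 85 mm and grips with 20 to 120 N. Pads are 22 mm wide; open, the fingers measure 114 mm over their backs; the gripper's body (76 mm by 85 mm) begins 54 mm behind the grasp point. The pads swing forward as they close: fully open they stand 13 mm farther back than shut.
Start: joints at [-80.369, 34.337, -0.143, 91.639, 0.103, 54.024, -4.572], TCP at [0.176, 0.703, 0.231] pointing down, gripper open.
Joint ranges: [-147.43, 147.43], [-19.82, 112.94], [-74.19, 73.91], [6.32, 146.72], [-59.91, 239.91], [6.04, 106.73], [-150.56, 150.56]. Speed limits (degrees/s): [127.2, 127.2, 172.46, 172.46, 180, 180, 180].

## Interface

Orientations are given as [roll, pitch, yaw] about the fixed x, y, z axes, in that order (R = Rz(yaw) Ry(pitch) Rx(roll)).
In Python, from station import robot gives the robot as it stands. The module is installed in compiled form; this text tells all that it offers.
- The arm moves only by the shell command python3 -m creep 'ROWS' [OPENING] [FORCE]. ROWS is a JSON object of lists of equal length, an entry for each row: "offset": the shift along the tool's x, y, z in units of 50 mm (1.0 is 50 mm), a list of three; "twist": the turn about the tool's z in units of 6 degrees (1.0 is 6 degrees). A call has 1 to 20 rows; each row shifts and turns the commanded pose from where the row before left it, along the tool's axes as they then stand; what a row does not reach is not made up. A row lasts 1/10 s, in which the tool goes at most 50 mm and 8.59 degrees, less where a joint would pass 70% of its speed; a pose out of reach is approached as far as the arm can. A call is refused whole if a number of a shift passes 1 or a number of a turn 1, either way. A call with a gripper value outside its range is refused whole. OPENING is the opening, from 0 (shut) to 1 (fully open), set as the call begins (- or left out, the last holds). The fingers move at their own pace and stop on an object; FORCE is the grip in N (left out, the last holds). Time passes only in rows, so rows that do not move let the fingers close. It gives the time, the measured TCP pose, the force, the opening and the grip force at its end, in the units of the state.
- robot.state(): the state, without advancing time (a new reading comes with each control period).
- robot.get_image(name): name is "side" or "top"; returns the picture (420x560x3 uint8, red, green, blue); there is no depth.
- robot.camera_params(name): a dict with "camera_matrix" (3x3 intrinsics, pixels), "k1" (the pictures are not rectified: a ray, as slopes to the right and down, at radius r is drawn at 1 + k1 r^2 times it, then the intrinsics apply), "R" (3x3) and "t" (3): a world point X has camera coordinates R X + t. Camera axes: x right, y down, z forward; pixel columns grow to the right and rows downward; lengths in m; the calibration is good to about 2 mm. A picture is of the moment at which its call begins. camera_params takes no time and is no camera call.
- robot.close_job(): hands the job in; it is judged then, once.
The state is a dict: "time_s": time; "joint_pos": joint angles; "qvel": joint speeds; "effort": joint torques, N m; "tcp_pos": TCP position; "orientation": TCP orientation; "contact_force": force on the tool from outside, world axes, zero at the start; "moment": the same for the moment, N m; "width": finger opening in m; "grip_force": force on a finger pad.
Only numpy, scipy, OpenCV 4.12 (cv2) and the standard library are available. Lean on these libraries where they do the work, as an engineer would, in place of code of your own. Each camera call takes 0.05 s, during which the arm holds its last target. There are 200 camera calls.

## Task

Three identical closed tins hold pressed salt cakes for the dipping sauce, and the fullest is to be used first. Lift each tin clear of the cork mat in turn to feel its weight, beginning with the robot's left and ending with its right, and leave the two lighter ones standing where they were. Finish while holding the heaviest tin still and upright over the middle of the stainless bowl, its underside about 15 cm above the counter, without letting go; leave the bowl, the sauce dish and the glass jar where they are.

Things in the scene. Friction and masses are not known exactly. Their poses are not given: they have to be found in the camera images.
- tin_left: Closed plain round metal tin, 62 mm across (rims 63), 85 mm tall, straight sides, lid fixed; origin at the centre of its underside, z up. The robot's leftmost tin (greatest y). Looks like the other two; any one may be the heaviest. The heaviest weighs 0.44 to 0.50 kg, the others 0.17 to 0.31 kg. The cake inside can shift 2 mm. Bears a 60 N grip.
- tin_middle: Closed plain round metal tin, 62 mm across (rims 63), 85 mm tall, straight sides, lid fixed; origin at the centre of its underside, z up. The tin between the other two. Looks like the other two; any one may be the heaviest. The heaviest weighs 0.44 to 0.50 kg, the others 0.17 to 0.31 kg. The cake inside can shift 2 mm. Bears a 60 N grip.
- tin_right: Closed plain round metal tin, 62 mm across (rims 63), 85 mm tall, straight sides, lid fixed; origin at the centre of its underside, z up. The robot's rightmost tin (smallest y). Looks like the other two; any one may be the heaviest. The heaviest weighs 0.44 to 0.50 kg, the others 0.17 to 0.31 kg. The cake inside can shift 2 mm. Bears a 60 N grip.
- mat: Flat cork mat fixed to the counter, 160 mm (x) by 520 mm (y), 4 mm thick, on which the three tins stand in a row; origin at the centre of its underside.
- bowl: Loose shallow stainless dipping bowl, 130 mm across the rim, 38 mm tall, empty, beyond the tins; origin at the centre of its underside.
- sauce_dish: Bystander: loose white ceramic sauce dish, 90 mm across, 25 mm tall, on the robot's right; origin at the centre of its underside.
- clamp_jar: Bystander: loose glass jar with a wire clamp lid, about 100 mm across (the clamp stands 62 mm out from the axis), 148 mm tall, on the robot's left; origin at the centre of its underside.

How it is judged (in metres and radians):
On the way, in this order (a step that is already met when the one before it is completed fails the run):
1. the left tin is lifted by the fingers, more than 20 mm above the mat (height (world z) of tin_left above 0.024 m and contact force between the fingers and tin_left above 0.5 N and contact force between tin_left and mat below 0.05 N), for 0.3 s.
2. the middle tin is lifted by the fingers, more than 20 mm above the mat (height (world z) of tin_middle above 0.024 m and contact force between the fingers and tin_middle above 0.5 N and contact force between tin_middle and mat below 0.05 N), for 0.3 s.
3. the right tin is lifted by the fingers, more than 20 mm above the mat (height (world z) of tin_right above 0.024 m and contact force between the fingers and tin_right above 0.5 N and contact force between tin_right and mat below 0.05 N), for 0.3 s.
At the end, for the whole second after the job is handed in: Heaviest tin held still, tilted under 0.25 rad, centre within 45 mm of the bowl's, underside 90 to 250 mm up, touching only fingers. The other two stand free and upright within 50 mm of their start, each weighing under 3.63 N. Bowl, dish and jar within 30 mm of theirs ((((height (world z) of tin_left between 0.09 and 0.25 m and horizontal distance between tin_left and bowl below 0.045 m and angle between tin_left's own z axis and vertical below 0.25 rad and contact force between the fingers and tin_left above 1 N and linear speed of tin_left below 0.03 m/s and contact force between tin_left and bowl below 0.05 N and contact force between tin_left and mat below 0.05 N) and (contact force between tin_middle and mat between 0.8 and 3.63 N and contact force between each of the arm, the fingers and tin_middle below 0.1 N and angle between tin_middle's own z axis and vertical below 0.1 rad and height (world z) of tin_middle below 0.009 m and distance of tin_middle from where it was at the start of the episode below 0.05 m) and (contact force between tin_right and mat between 0.8 and 3.63 N and contact force between each of the arm, the fingers and tin_right below 0.1 N and angle between tin_right's own z axis and vertical below 0.1 rad and height (world z) of tin_right below 0.009 m and distance of tin_right from where it was at the start of the episode below 0.05 m)) or ((height (world z) of tin_middle between 0.09 and 0.25 m and horizontal distance between tin_middle and bowl below 0.045 m and angle between tin_middle's own z axis and vertical below 0.25 rad and contact force between the fingers and tin_middle above 1 N and linear speed of tin_middle below 0.03 m/s and contact force between tin_middle and bowl below 0.05 N and contact force between tin_middle and mat below 0.05 N) and (contact force between tin_left and mat between 0.8 and 3.63 N and contact force between each of the arm, the fingers and tin_left below 0.1 N and angle between tin_left's own z axis and vertical below 0.1 rad and height (world z) of tin_left below 0.009 m and distance of tin_left from where it was at the start of the episode below 0.05 m) and (contact force between tin_right and mat between 0.8 and 3.63 N and contact force between each of the arm, the fingers and tin_right below 0.1 N and angle between tin_right's own z axis and vertical below 0.1 rad and height (world z) of tin_right below 0.009 m and distance of tin_right from where it was at the start of the episode below 0.05 m)) or ((height (world z) of tin_right between 0.09 and 0.25 m and horizontal distance between tin_right and bowl below 0.045 m and angle between tin_right's own z axis and vertical below 0.25 rad and contact force between the fingers and tin_right above 1 N and linear speed of tin_right below 0.03 m/s and contact force between tin_right and bowl below 0.05 N and contact force between tin_right and mat below 0.05 N) and (contact force between tin_left and mat between 0.8 and 3.63 N and contact force between each of the arm, the fingers and tin_left below 0.1 N and angle between tin_left's own z axis and vertical below 0.1 rad and height (world z) of tin_left below 0.009 m and distance of tin_left from where it was at the start of the episode below 0.05 m) and (contact force between tin_middle and mat between 0.8 and 3.63 N and contact force between each of the arm, the fingers and tin_middle below 0.1 N and angle between tin_middle's own z axis and vertical below 0.1 rad and height (world z) of tin_middle below 0.009 m and distance of tin_middle from where it was at the start of the episode below 0.05 m))) and distance of each of bowl, sauce_dish, clamp_jar from where it was at the start of the episode below 0.03 m); the arm keeps its last pose, push and grip.
It fails at once if the bowl or a bystander is pushed more than 30 mm (distance of any of sauce_dish, clamp_jar, bowl from where it was at the start of the episode above 0.03 m).
It fails at once if a tin is tipped over (angle between any of tin_left, tin_middle, tin_right's own z axis and vertical above 0.7 rad).
It also fails if it takes over 72 s, if anything falls off the work surface, if the arm or the gripper's body presses on something with over 40 N, if the wrist force passes 120 N, or if a joint passes its speed limit or range.

## Working session

There is one attempt and no reset: what is moved stays moved. The work goes in short steps, Python scripts to look and compute and a shell command to move; the robot and the scene stay as the last step left them, time stands still between calls to the robot, and variables do not carry over. Pictures are saved under pics/ and viewed, at most 10 in all, crops included, and the job is handed in when it is done.

```bash
mkdir -p pics; python3 - <<'E'
from station import robot
import cv2,numpy as np
for n in("top","side"):
    cv2.imwrite(f"pics/{n}0.png",robot.get_image(n)[:,:,::-1]); p=robot.camera_params(n); print(n,p)
print(robot.state())
E
```

```text
top {'camera_matrix': array([[545.86306344,   0.        , 280.67999476],
       [  0.        , 545.86306344, 213.9320888 ],
       [  0.        ,   0.        ,   1.        ]]), 'k1': 0.0629576087575812, 'R': array([[-0.02897201, -0.99898964, -0.03435576],
       [-0.9935658 ,  0.03254537, -0.1084795 ],
       [ 0.10948802,  0.03099184, -0.99350485]]), 't': array([0.05122265, 0.54879823, 1.1631413 ])}
side {'camera_matrix': array([[487.9353054 ,   0.        , 283.77779788],
       [  0.        , 487.9353054 , 205.8029055 ],
       [  0.        ,   0.        ,   1.        ]]), 'k1': -0.15379720423894755, 'R': array([[ 0.77691928, -0.62959473,  0.00262933],
       [-0.3946391 , -0.49022975, -0.7771324 ],
       [ 0.49056744,  0.60273151, -0.62933165]]), 't': array([-0.4334924 ,  0.27954204,  0.96475756])}
{'time_s': 0.1, 'joint_pos': array([-80.36722654,  34.38197172,  -0.14525649,  91.67673829,
         0.10239223,  54.02404234,  -4.57184971]), 'qvel': array([ 0.10308813, -0.06962444, -0.00282733, -0.18749185, -0.07016377,
        0.02747766,  0.02502727]), 'effort': array([ 4.09415239e-03, -7.77989388e+01,  1.56935535e+00, -2.58623314e+01,
        1.25896482e-02,  5.57505831e-03,  7.80415775e-06]), 'tcp_pos': array([0.17563989, 0.70296121, 0.23047529]), 'orientation': array([-1.79917699e+02,  7.33160179e-03,  1.65975530e+02]), 'contact_force': array([-0.2369307 ,  0.98651802, -1.09540754]), 'moment': array([ 0.02196723, -0.0075349 , -0.067661  ]), 'grip_force': 0.0, 'width': 0.08509972773954903}
```

View pics/top0.png

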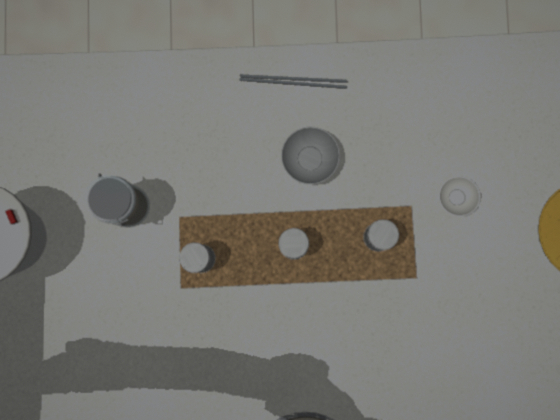

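View pics/side0.png

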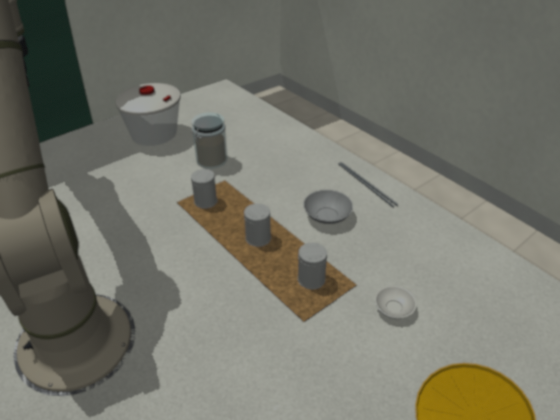

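The top view shows the tin lids near (195,257), (293,243) and (382,235). The bowl rim is near (311,156), the jar near (112,200) and the dish near (460,197). The side view agrees. Next I'll refine the lid centres.

```bash
cat > h.py <<'E'
from station import robot
import cv2,numpy as np
def ray(n,u,v,z):
    p=robot.camera_params(n);K=p["camera_matrix"]
    d=cv2.undistortPoints(np.array([[[u,v]]],float),K,np.array([p["k1"],0,0,0.]))[0,0]
    R,t=p["R"],p["t"];c=-R.T@t;w=R.T@np.array([d[0],d[1],1]);return c+w*(z-c[2])/w[2]
def proj(n,X):
    p=robot.camera_params(n)
    return cv2.projectPoints(np.array(X,float).reshape(-1,1,3),cv2.Rodrigues(p["R"])[0],p["t"],p["camera_matrix"],np.array([p["k1"],0,0,0.]))[0][:,0]
def circ(x,y,z,r):
    a=np.linspace(0,2*np.pi,60);return np.c_[x+r*np.cos(a),y+r*np.sin(a),0*a+z]
def fit(n,g,x,y,z,r):  # maximise the rim's mean brightness step
    from scipy.ndimage import map_coordinates as mc
    best=(-9,)
    for dx in np.arange(-.012,.0121,.001):
        for dy in np.arange(-.012,.0121,.001):
            a=proj(n,circ(x+dx,y+dy,z,r-.003));b=proj(n,circ(x+dx,y+dy,z,r+.003))
            s=np.mean(np.clip(mc(g,a.T[::-1],order=1)-mc(g,b.T[::-1],order=1),-5,25))
            best=max(best,(s,x+dx,y+dy))
    return best
E
python3 - <<'E'
from h import *
im=cv2.imread("pics/top0.png");g=cv2.cvtColor(im,6).astype(float)
ims=cv2.imread("pics/side0.png");gs=cv2.cvtColor(ims,6).astype(float)
big=cv2.resize(im,None,fx=2,fy=2,interpolation=3)
for u,v in((195,257),(293,243),(382,235)):
    X=ray("top",u,v,.089);f=fit("top",g,X[0],X[1],.089,.0315);f2=fit("side",gs,X[0],X[1],.089,.0315);print(X.round(4),np.round(f,4),np.round(f2,4))
    for q in proj("top",circ(f[1],f[2],.089,.0315)): cv2.circle(big,tuple(int(round(2*a+.5)) for a in q),0,(0,0,255),-1)
for u,v,z,r in((311,156,.038,.065),(112,200,.148,.05),(460,197,.025,.045)):
    X=ray("top",u,v,z);print(X.round(4))
    for q in proj("top",circ(X[0],X[1],z,r)): cv2.circle(big,tuple(int(round(2*a+.5)) for a in q),0,(0,255,0),-1)
cv2.imwrite("pics/c.png",big[200:620,160:960])
E
```

```text
[0.4599 0.2123 0.089 ] [22.3505  0.4599  0.2123] [13.0336  0.4619  0.2233]Traceback (most recent call last):
  File "<stdin>", line 6, in <module>
  File "h.py", line 17, in fit
    a=proj(n,circ(x+dx,y+dy,z,r-.003));b=proj(n,circ(x+dx,y+dy,z,r+.003))
  File "h.py", line 8, in proj
    p=robot.camera_params(n)
ValueError: time passes only in moves, steps and waits
```

```bash
sed -i 's/robot.camera_params(n)/P[n]/; 2a P={n:robot.camera_params(n) for n in ("top","side")}' h.py
python3 - <<'E'
from h import *
im=cv2.imread("pics/top0.png");g=cv2.cvtColor(im,6).astype(float)
ims=cv2.imread("pics/side0.png")
big=cv2.resize(im,None,fx=2,fy=2,interpolation=3);bs=cv2.resize(ims,None,fx=2,fy=2,interpolation=3)
def draw(x,y,z,r,c):
  for n,b in(("top",big),("side",bs)):
    for q in proj(n,circ(x,y,z,r)): cv2.circle(b,tuple(int(round(2*a+.5)) for a in q),0,c,-1)
for u,v in((195,257),(293,243),(382,235)):
    X=ray("top",u,v,.089);f=fit("top",g,X[0],X[1],.089,.0315);print(X.round(4),np.round(f,4))
    draw(f[1],f[2],.089,.0315,(0,0,255))
for u,v,z,r in((311,156,.038,.065),(112,200,.148,.05),(460,197,.025,.045)):
    X=ray("top",u,v,z);print(X.round(4)); draw(X[0],X[1],z,r,(0,255,0))
cv2.imwrite("pics/c.png",np.vstack([big[230:540,160:960],bs[220:510,360:860].copy() if 0 else cv2.copyMakeBorder(bs[220:510,340:860],0,0,0,280,0)]))
E
```

```text
[0.4599 0.2123 0.089 ] [22.3505  0.4599  0.2123]
[0.4825 0.0087 0.089 ] [2.49819e+01 4.83500e-01 7.70000e-03]
[ 0.4934 -0.1743  0.089 ] [25.      0.4954 -0.1763]
[ 0.6749 -0.0362  0.038 ]
[0.576  0.3648 0.148 ]
[ 0.5749 -0.355   0.025 ]
```

View pics/c.png

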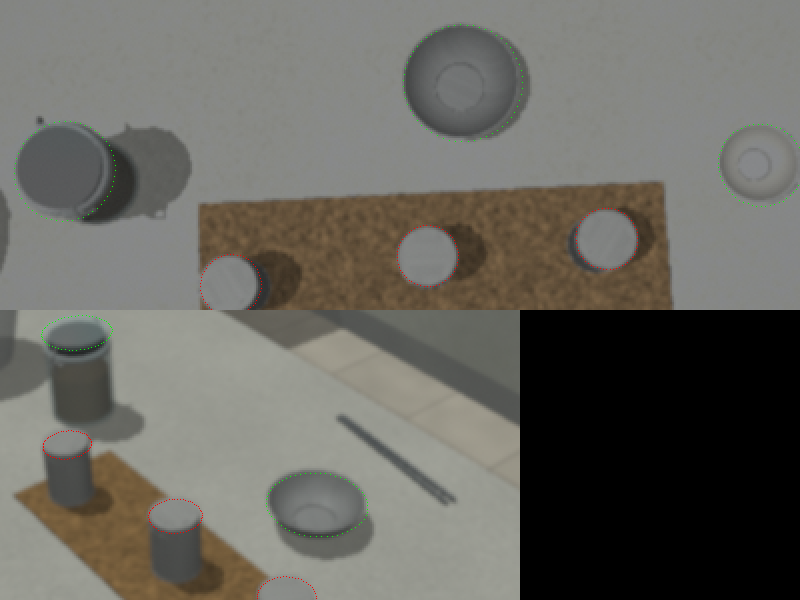

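Overlay fits: the tins are at (0.460,0.212), (0.4835,0.008) and (0.495,-0.176), and the bowl is at about (0.674,-0.034). First I'll turn to yaw 90, so that tool x = world y and tool y = world x.

```bash
python3 -m creep '{"offset":[[0,0,0],[0,0,0],[0,0,0],[0,0,0],[0,0,0],[0,0,0],[0,0,0],[0,0,0],[0,0,0],[0,0,0],[0,0,0],[0,0,0],[0,0,0],[0,0,0],[0,0,0]],"twist":[1,1,1,1,1,1,1,1,1,1,1,1,0.66,0,0]}' 1 40
```

```text
time_s: 1.6
tcp_pos: [0.1755, 0.7033, 0.2309]
orientation: [180.0, 0.0, 90.1]
contact_force: [-0.0, -0.1, 0.3]
width: 0.0857
grip_force: 0.0
```

```bash
python3 -m creep '{"offset":[[-0.35,0.2,0],[-0.7,0.4,0],[-0.7,0.4,0],[-0.7,0.4,0],[-0.7,0.4,0],[-0.7,0.4,0],[-0.7,0.4,0],[-0.7,0.4,0],[-0.7,0.4,0],[-0.7,0.4,0],[-0.7,0.4,0],[-0.7,0.4,0],[-0.7,0.4,0],[-0.7,0.4,0],[-0.37,0.29,0],[0,0,0],[0,0,0]],"twist":[0,0,0,0,0,0,0,0,0,0,0,0,0,0,0,0,0]}'
```

```text
time_s: 3.3
tcp_pos: [0.4604, 0.2123, 0.2313]
orientation: [-180.0, -0.0, 90.0]
contact_force: [0.6, -0.4, 0.0]
width: 0.0853
grip_force: 0.0
```

```bash
cat > w.py <<'E'
from station import robot
import numpy as np
r=[]
for _ in range(10):
    robot.get_image("top"); s=robot.state(); r.append(np.r_[s["contact_force"],s["effort"][[1,3]]])
r=np.array(r);print(s["time_s"],r.mean(0).round(3),r.std(0).round(3),s["width"],s["grip_force"],s["tcp_pos"].round(4))
E
python3 -m creep '{"offset":[[0,0,0.2],[0,0,0.4],[0,0,0.5],[0,0,0.5],[0,0,0.5],[0,0,0.5],[0,0,0.4],[0,0,0.3],[0,0,0.2],[0,0,0.2],[0,0,0.1],[0,0,0.1],[0,0,0],[0,0,0]],"twist":[0,0,0,0,0,0,0,0,0,0,0,0,0,0]}' && python3 w.py
python3 -m creep '{"offset":[[0,0,0],[0,0,0],[0,0,0],[0,0,0],[0,0,0],[0,0,0],[0,0,0],[0,0,0],[0,0,0],[0,0,0],[0,0,0],[0,0,0],[0,0,0],[0,0,0]],"twist":[0,0,0,0,0,0,0,0,0,0,0,0,0,0]}' 0 40
```

```text
time_s: 4.7
tcp_pos: [0.4605, 0.2125, 0.0366]
orientation: [180.0, -0.0, 90.0]
contact_force: [0.2, -0.9, -0.7]
width: 0.0857
grip_force: 0.0
5.2 [ 2.7300e-01 -1.4300e-01 -4.0000e-02 -6.3651e+01 -7.2150e+00] [0.419 0.517 0.405 0.156 0.009] 0.08568788099204258 0.0 [0.4604 0.2125 0.0364]
time_s: 6.6
tcp_pos: [0.4609, 0.2125, 0.0367]
orientation: [179.9, -0.0, 90.0]
contact_force: [1.0, 0.5, 6.2]
width: 0.0609
grip_force: 41.7
```

```bash
python3 -m creep '{"offset":[[0,0,-0.1],[0,0,-0.2],[0,0,-0.2],[0,0,-0.2],[0,0,-0.2],[0,0,-0.2],[0,0,-0.1],[0,0,0],[0,0,0],[0,0,0],[0,0,0],[0,0,0]],"twist":[0,0,0,0,0,0,0,0,0,0,0,0]}' && python3 w.py
```

```text
time_s: 7.8
tcp_pos: [0.4602, 0.2123, 0.096]
orientation: [-180.0, 0.0, 90.0]
contact_force: [0.4, -0.3, -4.2]
width: 0.0608
grip_force: 43.9
8.3 [ 5.2000e-02 -1.5800e-01 -4.2030e+00 -6.1333e+01 -1.2024e+01] [0.42  0.585 0.337 0.019 0.01 ] 0.060998904806675816 43.88789447955787 [0.4604 0.2125 0.0963]
```

Left weighs about 4.2 N, probably the heaviest. I'll set it back, release it and rise.

```bash
python3 -m creep '{"offset":[[0,0,0.1],[0,0,0.2],[0,0,0.2],[0,0,0.2],[0,0,0.2],[0,0,0.1],[0,0,0.1],[0,0,0.05],[0,0,0.05],[0,0,0],[0,0,0],[0,0,0]],"twist":[0,0,0,0,0,0,0,0,0,0,0,0]}'
python3 -m creep '{"offset":[[0,0,0],[0,0,0],[0,0,0],[0,0,0],[0,0,0],[0,0,0],[0,0,0],[0,0,0],[0,0,0],[0,0,0]],"twist":[0,0,0,0,0,0,0,0,0,0]}' 1 40
python3 -m creep '{"offset":[[0,0,-0.1],[0,0,-0.2],[0,0,-0.3],[0,0,-0.4],[0,0,-0.4],[0,0,-0.4],[0,0,-0.4],[0,0,-0.3],[0,0,-0.2],[0,0,0],[0,0,0]],"twist":[0,0,0,0,0,0,0,0,0,0,0]}'
```

```text
time_s: 9.5
tcp_pos: [0.4604, 0.2125, 0.0367]
orientation: [180.0, -0.0, 90.0]
contact_force: [-0.4, -0.4, 3.9]
width: 0.0611
grip_force: 44.4
time_s: 10.5
tcp_pos: [0.4604, 0.2124, 0.0363]
orientation: [180.0, 0.0, 90.0]
contact_force: [0.6, 0.3, 0.1]
width: 0.0854
grip_force: 0.0
time_s: 11.6
tcp_pos: [0.4602, 0.2126, 0.1713]
orientation: [180.0, -0.0, 90.0]
contact_force: [-0.3, -0.3, 0.2]
width: 0.0857
grip_force: 0.0
```

```bash
python3 -m creep '{"offset":[[-0.2,0.03,0],[-0.45,0.06,0],[-0.6,0.06,0],[-0.6,0.06,0],[-0.6,0.06,0],[-0.6,0.06,0],[-0.5,0.06,0],[-0.35,0.05,0],[-0.19,0.02,0],[0,0,0],[0,0,0]],"twist":[0,0,0,0,0,0,0,0,0,0,0]}'
python3 -m creep '{"offset":[[0,0,0.2],[0,0,0.4],[0,0,0.4],[0,0,0.4],[0,0,0.4],[0,0,0.3],[0,0,0.2],[0,0,0.2],[0,0,0.1],[0,0,0.1],[0,0,0],[0,0,0]],"twist":[0,0,0,0,0,0,0,0,0,0,0,0]}' && python3 w.py
python3 -m creep '{"offset":[[0,0,0],[0,0,0],[0,0,0],[0,0,0],[0,0,0],[0,0,0],[0,0,0],[0,0,0],[0,0,0],[0,0,0],[0,0,0],[0,0,0],[0,0,0],[0,0,0]],"twist":[0,0,0,0,0,0,0,0,0,0,0,0,0,0]}' 0 40
```

```text
time_s: 12.7
tcp_pos: [0.4831, 0.0083, 0.1709]
orientation: [-180.0, -0.0, 90.0]
contact_force: [0.5, 0.1, -0.1]
width: 0.0856
grip_force: 0.0
time_s: 13.9
tcp_pos: [0.4835, 0.0079, 0.0365]
orientation: [180.0, -0.0, 90.0]
contact_force: [0.1, 0.3, -0.9]
width: 0.0856
grip_force: 0.0
14.4 [  0.084  -0.091  -0.068 -61.668  -5.946] [0.332 0.571 0.485 0.16  0.008] 0.08533596394765976 0.0 [0.4834 0.008  0.0364]
time_s: 15.8
tcp_pos: [0.4838, 0.008, 0.0367]
orientation: [179.9, -0.0, 90.0]
contact_force: [-0.3, -0.8, 7.7]
width: 0.0618
grip_force: 42.0
```

```bash
python3 -m creep '{"offset":[[0,0,-0.1],[0,0,-0.2],[0,0,-0.2],[0,0,-0.2],[0,0,-0.2],[0,0,-0.2],[0,0,-0.1],[0,0,0],[0,0,0],[0,0,0],[0,0,0],[0,0,0]],"twist":[0,0,0,0,0,0,0,0,0,0,0,0]}' && python3 w.py
```

```text
time_s: 17.0
tcp_pos: [0.4832, 0.0079, 0.096]
orientation: [-180.0, 0.0, 90.0]
contact_force: [-0.7, -0.4, -1.6]
width: 0.062
grip_force: 44.0
17.5 [ 9.4000e-02  3.4000e-02 -1.7840e+00 -5.7758e+01 -1.0567e+01] [0.554 0.203 0.621 0.02  0.01 ] 0.06191135660630726 44.0285325050354 [0.4834 0.008  0.0963]
```

Middle is about 1.8 N, so it is light. I'll put it back and go to the right tin.

```bash
python3 -m creep '{"offset":[[0,0,0.1],[0,0,0.2],[0,0,0.2],[0,0,0.2],[0,0,0.2],[0,0,0.1],[0,0,0.1],[0,0,0.05],[0,0,0.05],[0,0,0],[0,0,0],[0,0,0]],"twist":[0,0,0,0,0,0,0,0,0,0,0,0]}'
python3 -m creep '{"offset":[[0,0,0],[0,0,0],[0,0,0],[0,0,0],[0,0,0],[0,0,0],[0,0,0],[0,0,0],[0,0,0],[0,0,0]],"twist":[0,0,0,0,0,0,0,0,0,0]}' 1 40
python3 -m creep '{"offset":[[0,0,-0.1],[0,0,-0.2],[0,0,-0.3],[0,0,-0.4],[0,0,-0.4],[0,0,-0.4],[0,0,-0.4],[0,0,-0.3],[0,0,-0.2],[0,0,0],[0,0,0]],"twist":[0,0,0,0,0,0,0,0,0,0,0]}'
python3 -m creep '{"offset":[[-0.2,0.03,0],[-0.45,0.03,0],[-0.55,0.03,0],[-0.55,0.03,0],[-0.55,0.03,0],[-0.5,0.03,0],[-0.4,0.03,0],[-0.3,0.03,0],[-0.18,0,0],[0,0,0],[0,0,0]],"twist":[0,0,0,0,0,0,0,0,0,0,0]}'
```

```text
time_s: 18.7
tcp_pos: [0.4835, 0.0079, 0.0367]
orientation: [180.0, -0.0, 90.0]
contact_force: [-1.7, -0.8, 7.4]
width: 0.0618
grip_force: 44.6
time_s: 19.7
tcp_pos: [0.4834, 0.008, 0.0363]
orientation: [180.0, 0.0, 90.0]
contact_force: [-0.4, -0.5, -0.6]
width: 0.0851
grip_force: 0.0
time_s: 20.8
tcp_pos: [0.4833, 0.0081, 0.1713]
orientation: [180.0, -0.0, 90.0]
contact_force: [-0.5, 0.2, -1.4]
width: 0.0856
grip_force: 0.0
time_s: 21.9
tcp_pos: [0.4953, -0.1754, 0.171]
orientation: [-180.0, -0.0, 90.0]
contact_force: [0.1, 0.1, 0.2]
width: 0.0853
grip_force: 0.0
```

```bash
python3 - <<'E'
from h import *
cv2.imwrite("pics/t2.png",robot.get_image("top")[:,:,::-1])
E
python3 -m creep '{"offset":[[0,0,0.2],[0,0,0.4],[0,0,0.4],[0,0,0.4],[0,0,0.4],[0,0,0.3],[0,0,0.2],[0,0,0.2],[0,0,0.1],[0,0,0.1],[0,0,0],[0,0,0]],"twist":[0,0,0,0,0,0,0,0,0,0,0,0]}' && python3 w.py
python3 -m creep '{"offset":[[0,0,0],[0,0,0],[0,0,0],[0,0,0],[0,0,0],[0,0,0],[0,0,0],[0,0,0],[0,0,0],[0,0,0],[0,0,0],[0,0,0],[0,0,0],[0,0,0]],"twist":[0,0,0,0,0,0,0,0,0,0,0,0,0,0]}' 0 40
```

```text
time_s: 23.15
tcp_pos: [0.4956, -0.1761, 0.0366]
orientation: [180.0, 0.0, 90.0]
contact_force: [-0.6, 0.4, 0.9]
width: 0.0853
grip_force: 0.0
23.65 [-8.4000e-02  2.1000e-01 -1.0000e-03 -6.5319e+01 -8.2390e+00] [0.42  0.402 0.448 0.155 0.012] 0.08538414610390332 0.0 [ 0.4955 -0.176   0.0364]
time_s: 25.05
tcp_pos: [0.4961, -0.1761, 0.0365]
orientation: [179.9, 0.0, 90.0]
contact_force: [3.4, -0.9, 5.4]
width: 0.0603
grip_force: 42.3
```

```bash
python3 -m creep '{"offset":[[0,0,-0.1],[0,0,-0.2],[0,0,-0.2],[0,0,-0.2],[0,0,-0.2],[0,0,-0.2],[0,0,-0.1],[0,0,0],[0,0,0],[0,0,0],[0,0,0],[0,0,0]],"twist":[0,0,0,0,0,0,0,0,0,0,0,0]}' && python3 w.py
```

```text
time_s: 26.25
tcp_pos: [0.4953, -0.1761, 0.0959]
orientation: [-180.0, -0.0, 90.0]
contact_force: [-0.1, -0.1, -2.7]
width: 0.0602
grip_force: 43.6
26.75 [ 2.3800e-01  9.0000e-03 -2.9500e+00 -6.2566e+01 -1.2658e+01] [0.433 0.744 0.259 0.019 0.01 ] 0.060440567622920244 43.594725569710135 [ 0.4955 -0.176   0.0963]
```

View pics/t2.png

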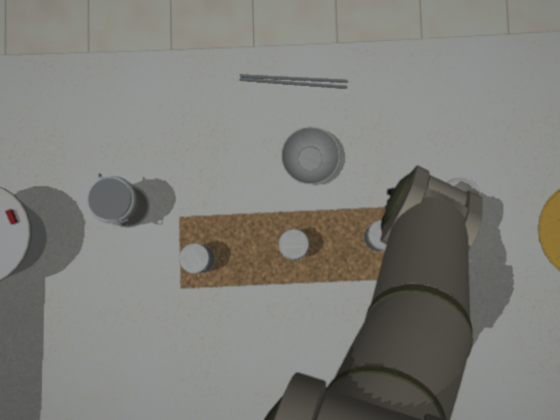

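The image shows left and middle standing at (195,258) and (293,243), unchanged. Right is 2.95 N, so left is the heaviest. I'll put the right tin down and return to the left one.

```bash
python3 -m creep '{"offset":[[0,0,0.1],[0,0,0.2],[0,0,0.2],[0,0,0.2],[0,0,0.2],[0,0,0.1],[0,0,0.1],[0,0,0.05],[0,0,0.05],[0,0,0],[0,0,0],[0,0,0]],"twist":[0,0,0,0,0,0,0,0,0,0,0,0]}'
python3 -m creep '{"offset":[[0,0,0],[0,0,0],[0,0,0],[0,0,0],[0,0,0],[0,0,0],[0,0,0],[0,0,0],[0,0,0],[0,0,0]],"twist":[0,0,0,0,0,0,0,0,0,0]}' 1 40
python3 -m creep '{"offset":[[0,0,-0.1],[0,0,-0.2],[0,0,-0.3],[0,0,-0.4],[0,0,-0.4],[0,0,-0.4],[0,0,-0.4],[0,0,-0.3],[0,0,-0.2],[0,0,0],[0,0,0]],"twist":[0,0,0,0,0,0,0,0,0,0,0]}'
python3 -m creep '{"offset":[[0.3,-0.05,0],[0.5,-0.05,0],[0.6,-0.05,0],[0.6,-0.05,0],[0.6,-0.05,0],[0.6,-0.05,0],[0.6,-0.05,0],[0.6,-0.05,0],[0.6,-0.05,0],[0.6,-0.05,0],[0.6,-0.05,0],[0.6,-0.05,0],[0.5,-0.05,0],[0.3,-0.05,0],[0.17,0,0],[0,0,0],[0,0,0]],"twist":[0,0,0,0,0,0,0,0,0,0,0,0,0,0,0,0,0]}'
```

```text
time_s: 27.95
tcp_pos: [0.4957, -0.1761, 0.0365]
orientation: [180.0, 0.0, 90.0]
contact_force: [0.2, 0.3, -0.6]
width: 0.0605
grip_force: 43.2
time_s: 28.95
tcp_pos: [0.4955, -0.176, 0.0363]
orientation: [180.0, -0.0, 90.0]
contact_force: [0.4, 0.4, -0.5]
width: 0.0852
grip_force: 0.0
time_s: 30.05
tcp_pos: [0.4954, -0.1758, 0.1713]
orientation: [180.0, -0.0, 90.0]
contact_force: [0.2, 0.7, -0.9]
width: 0.0856
grip_force: 0.0
time_s: 31.75
tcp_pos: [0.4604, 0.2114, 0.1712]
orientation: [-180.0, 0.0, 90.0]
contact_force: [-0.0, -0.5, -0.2]
width: 0.0851
grip_force: 0.0
```

```bash
python3 -m creep '{"offset":[[0,0,0.2],[0,0,0.4],[0,0,0.4],[0,0,0.4],[0,0,0.4],[0,0,0.3],[0,0,0.2],[0,0,0.2],[0,0,0.1],[0,0,0.1],[0,0,0],[0,0,0]],"twist":[0,0,0,0,0,0,0,0,0,0,0,0]}'
python3 -m creep '{"offset":[[0,0,0],[0,0,0],[0,0,0],[0,0,0],[0,0,0],[0,0,0],[0,0,0],[0,0,0],[0,0,0],[0,0,0],[0,0,0],[0,0,0],[0,0,0],[0,0,0]],"twist":[0,0,0,0,0,0,0,0,0,0,0,0,0,0]}' 0 40
```

```text
time_s: 32.95
tcp_pos: [0.4605, 0.2125, 0.0365]
orientation: [180.0, -0.0, 90.0]
contact_force: [0.1, -0.4, -0.6]
width: 0.0856
grip_force: 0.0
time_s: 34.35
tcp_pos: [0.4605, 0.2127, 0.037]
orientation: [180.0, -0.0, 90.0]
contact_force: [-1.2, -0.2, 6.7]
width: 0.0609
grip_force: 41.8
```

```bash
python3 -m creep '{"offset":[[0,0,-0.1],[0,0,-0.2],[0,0,-0.3],[0,0,-0.4],[0,0,-0.4],[0,0,-0.4],[0,0,-0.4],[0,0,-0.3],[0,0,-0.2],[0,0,-0.15],[0,0,-0.05],[0,0,0],[0,0,0]],"twist":[0,0,0,0,0,0,0,0,0,0,0,0,0]}' && python3 w.py
```

```text
time_s: 35.65
tcp_pos: [0.46, 0.2123, 0.1808]
orientation: [-180.0, 0.0, 90.0]
contact_force: [-0.7, -0.2, -4.6]
width: 0.0608
grip_force: 44.3
36.15 [ -0.141   0.12   -4.475 -54.583 -18.132] [0.38  0.228 0.287 0.16  0.022] 0.06088734765064566 44.307894045487046 [0.4603 0.2124 0.1812]
```

```bash
python3 -m creep '{"offset":[[-0.1,0.09,0],[-0.2,0.17,0],[-0.3,0.26,0],[-0.4,0.35,0],[-0.46,0.4,0],[-0.46,0.4,0],[-0.46,0.4,0],[-0.46,0.4,0],[-0.46,0.4,0],[-0.46,0.4,0],[-0.4,0.35,0],[-0.3,0.26,0],[-0.2,0.17,0],[-0.16,0.14,0],[-0.1,0.09,0],[0,0,0],[0,0,0],[0,0,0],[0,0,0],[0,0,0]],"twist":[0,0,0,0,0,0,0,0,0,0,0,0,0,0,0,0,0,0,0,0]}' && python3 w.py; python3 - <<'E'
from h import *
a=robot.get_image("top");b=robot.get_image("side");t=proj("top",[(.674,-.034,.149)]);print(t)
cv2.imwrite("pics/f.png",np.hstack([a[60:400,100:480],b[60:400,140:520]])[:,:,::-1])
E
```

```text
time_s: 38.15
tcp_pos: [0.6743, -0.0329, 0.1814]
orientation: [180.0, -0.0, 90.1]
contact_force: [-0.5, -0.6, -4.2]
width: 0.0607
grip_force: 44.3
38.65 [-7.7000e-02 -1.3000e-02 -4.2970e+00 -7.4945e+01 -2.3169e+01] [0.376 0.523 0.331 0.014 0.008] 0.06108745410509706 44.27869903855026 [ 0.6744 -0.0335  0.1813]
[[311.09568671 144.53457992]]
```

View pics/f.png

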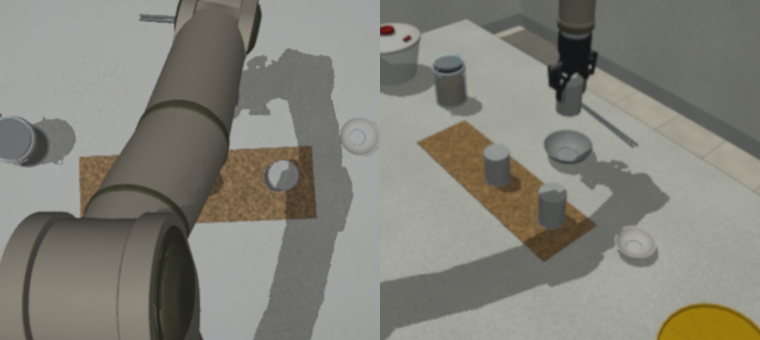

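The side crop (right half) shows the left tin held upright over the bowl, with the tin around (569,97) and the bowl at (568,148). The other two tins stand upright at (497,165) and (552,205), and the jar and dish are undisturbed.

```bash
python3 -c "
from station import robot
print(robot.close_job())"
```

```text
the job is handed in; nothing more can be done
None
```

I lifted all three tins in order; the left tin is the heaviest (about 4.3 N, against 1.8 N middle and 3.0 N right). It was held still and upright over the bowl, underside about 15 cm up, with the other two back in place, when I handed the job in at about 39 s; no verdict was returned.

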